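# Demould the fossil casts and mount them on their plinths

### The job

Lift the cover off the two-part mould by its handle and lay it flat on the rubber mat. Take every plaster cast out of its mould cavity, relief side still up, and set it on the wooden plinth of the same outline, edges flush all round; only when all are mounted put the cover back on the mould with its edges flush. Leave the tin, the jar and the eraser where they are.

Things in the scene. Friction and masses are not known exactly. Their poses are not given: they have to be found in the camera images.
- mould_top (a point): Centre of the upper face of the mould's fixed lower half, an aluminium block 252 (its x) x 84 (its y) x 26 mm high; this point is 26 mm above the bench, z up. Three or four of its four cavities hold a cast, whose upper 16 mm stands proud of this face; casts stand loose and come straight up.
- mould: The mould's lower half; origin under its centre. On its centre line four open cavities, each 14 mm deep and 2 mm wider than its cast all round: oblong (60 along x, 40 along y) at x = -82 mm, square (46 mm) at x = -15 mm, round (48 mm) at x = +46 mm, narrow (28 along x, 54 along y) at x = +98 mm.
- cover_grip (a point): Centre of the black bar handle of the cover (upper half of the mould, loose). The bar is 90 mm long along x, 14 mm wide (y), 14 mm high, its underside 20 mm above the cover's top; this point is 57 mm above the cover's lower rim.
- mat_top (a point): Centre of the upper face of a fixed black rubber mat, 290 (x) x 120 (y) x 2 mm, beside the mould; the cover is laid here.
- analytical_balance: Tall balance with glass doors, fixed, between the mould (to its right) and the plinths (to its left): 372 (x) x 208 (y) x 344 mm, origin under its middle, not turned. Its base, 72 mm high, comes 183 mm forward (-x) of the origin; the glass case begins 131 mm forward. Carry the casts past its front, or above it.
- cover: The cover, an upturned aluminium tray 252 (x) x 84 (y) x 30 mm, hollow below, wall 6 mm, 0.35 kg; origin at the centre of its lower rim. At the start it lies on the mould, edges flush, over the casts. No locating pins; it may go back either way round.
- cast_oblong_mid (a point): Centre, half-way up, of the oblong plaster cast: 56 (x) x 36 (y) mm in outline, with a claw in low relief on top, 30 mm high, z up, 80 g. At the start it stands in its cavity, its underside 14 mm below the mould's face and under the cover. May be absent (None).
- cast_oblong: The oblong cast; origin at the centre of its underside. May be absent (None).
- plinth_oblong_top (a point): Centre of the top of the oblong wooden plinth, a loose block 30 mm high, 200 g, whose top has the outline of the oblong cast (56 (x) x 36 (y) mm in outline); its lowest 8 mm is a foot 5 mm wider all round. z up.
- cast_square_mid (a point): Centre, half-way up, of the square plaster cast: 42 x 42 mm in outline, with a ribbed shell in low relief on top, 30 mm high, z up, 70 g. At the start it stands in its cavity, its underside 14 mm below the mould's face and under the cover. May be absent (None).
- cast_square: The square cast; origin at the centre of its underside. May be absent (None).
- plinth_square_top (a point): Centre of the top of the square wooden plinth, a loose block 30 mm high, 200 g, whose top has the outline of the square cast (42 x 42 mm in outline); its lowest 8 mm is a foot 5 mm wider all round. z up.
- cast_round_mid (a point): Centre, half-way up, of the round plaster cast: 44 mm in diameter, with a coiled shell in low relief on top, 30 mm high, z up, 60 g. At the start it stands in its cavity, its underside 14 mm below the mould's face and under the cover. May be absent (None).
- cast_round: The round cast; origin at the centre of its underside. May be absent (None).
- plinth_round_top (a point): Centre of the top of the round wooden plinth, a loose block 30 mm high, 200 g, whose top has the outline of the round cast (44 mm in diameter); its lowest 8 mm is a foot 5 mm wider all round. z up.
- cast_narrow_mid (a point): Centre, half-way up, of the narrow plaster cast: 24 (x) x 50 (y) mm in outline, with a row of vertebrae in low relief on top, 30 mm high, z up, 50 g. At the start it stands in its cavity, its underside 14 mm below the mould's face and under the cover. May be absent (None).
- cast_narrow: The narrow cast; origin at the centre of its underside. May be absent (None).
- plinth_narrow_top (a point): Centre of the top of the narrow wooden plinth, a loose block 30 mm high, 200 g, whose top has the outline of the narrow cast (24 (x) x 50 (y) mm in outline); its lowest 8 mm is a foot 5 mm wider all round. z up.
- pin_tin: Loose round tin, 67 mm across, 25 mm high, a bystander; origin under its centre.
- white_jar: Loose white jar, 67 mm across, 66 mm high, a bystander; origin under its centre.
- eraser: Loose eraser, 21 x 42 x 13 mm, a bystander; origin under its centre.

How it is judged:
On the way, in this order (a step that is already met when the one before it is completed fails the run):
1. the cover lies flat on the rubber mat, its middle within 60 mm of the mat's middle (horizontal distance between cover_grip and mat_top below 0.06 m and z of cover_grip in the frame of mat_top below 0.062 m and angle between cover_grip's own z axis and vertical below 0.06 rad and linear speed of cover below 0.02 m/s), for 0.2 s.
2. every cast stands on its own plinth, flush (within 6 mm and 7 degrees), and is let go, with the cover still off the mould (horizontal distance between cast_oblong_mid and plinth_oblong_top below 0.006 m and z of cast_oblong_mid in the frame of plinth_oblong_top between 0.012 and 0.018 m and angle between each of cast_oblong_mid, plinth_oblong_top, cast_square_mid, plinth_square_top, cast_round_mid, plinth_round_top, cast_narrow_mid, plinth_narrow_top's own z axis and vertical below 0.1 rad and linear speed of each of cast_oblong, cast_square, cast_round, cast_narrow below 0.02 m/s and height (world z) of each of plinth_oblong_top, plinth_square_top, plinth_round_top, plinth_narrow_top below 0.036 m and angle between the x axis of cast_oblong_mid and the x axis of plinth_oblong_top, either way round below 0.12 rad and horizontal distance between cast_square_mid and plinth_square_top below 0.006 m and z of cast_square_mid in the frame of plinth_square_top between 0.012 and 0.018 m and (angle between the x axis of cast_square_mid and the x axis of plinth_square_top, either way round below 0.12 rad or angle between the x axis of cast_square_mid and the y axis of plinth_square_top, either way round below 0.12 rad) and horizontal distance between cast_round_mid and plinth_round_top below 0.006 m and z of cast_round_mid in the frame of plinth_round_top between 0.012 and 0.018 m and horizontal distance between cast_narrow_mid and plinth_narrow_top below 0.006 m and z of cast_narrow_mid in the frame of plinth_narrow_top between 0.012 and 0.018 m and angle between the x axis of cast_narrow_mid and the x axis of plinth_narrow_top, either way round below 0.12 rad and contact force between each of cast_oblong, cast_square, cast_round, cast_narrow and the fingers below 0.1 N and horizontal distance between cover_grip and mould_top above 0.09 m), for 0.3 s.
At the end, for the whole second after the job is handed in: Every cast stands relief up on the plinth of its own outline, centres within 6 mm and sides within 7 degrees (oblong and narrow either way round, square in any quarter turn); the cover lies on the mould, centre within 6 mm and sides within 3.4 degrees, either way round; all at rest (horizontal distance between cast_oblong_mid and plinth_oblong_top below 0.006 m and z of cast_oblong_mid in the frame of plinth_oblong_top between 0.012 and 0.018 m and angle between each of cast_oblong_mid, plinth_oblong_top, cast_square_mid, plinth_square_top, cast_round_mid, plinth_round_top, cast_narrow_mid, plinth_narrow_top's own z axis and vertical below 0.1 rad and linear speed of each of cast_oblong, cast_square, cast_round, cast_narrow, cover below 0.02 m/s and height (world z) of each of plinth_oblong_top, plinth_square_top, plinth_round_top, plinth_narrow_top below 0.036 m and angle between the x axis of cast_oblong_mid and the x axis of plinth_oblong_top, either way round below 0.12 rad and horizontal distance between cast_square_mid and plinth_square_top below 0.006 m and z of cast_square_mid in the frame of plinth_square_top between 0.012 and 0.018 m and (angle between the x axis of cast_square_mid and the x axis of plinth_square_top, either way round below 0.12 rad or angle between the x axis of cast_square_mid and the y axis of plinth_square_top, either way round below 0.12 rad) and horizontal distance between cast_round_mid and plinth_round_top below 0.006 m and z of cast_round_mid in the frame of plinth_round_top between 0.012 and 0.018 m and horizontal distance between cast_narrow_mid and plinth_narrow_top below 0.006 m and z of cast_narrow_mid in the frame of plinth_narrow_top between 0.012 and 0.018 m and angle between the x axis of cast_narrow_mid and the x axis of plinth_narrow_top, either way round below 0.12 rad and horizontal distance between cover_grip and mould_top below 0.006 m and angle between the x axis of cover_grip and the x axis of mould_top, either way round below 0.06 rad and z of cover_grip in the frame of mould_top between 0.053 and 0.061 m and angle between cover_grip's own z axis and vertical below 0.05 rad); the robot touches nothing.
It fails at once if the tin, the jar or the eraser is shifted more than 30 mm (distance of any of pin_tin, white_jar, eraser from where it was at the start of the episode above 0.03 m).
Of cast_oblong, cast_square, cast_round, cast_narrow only 3 to 4 are there at a start; the rules pass over those that are not, and their reading is None.
At some moment in a run one of plinth_oblong, plinth_square, plinth_round may be knocked a few centimetres aside while the robot is not near it.
It also fails if it takes over 210 s, if anything falls off the work surface, if the arm or the gripper's body presses on something with over 40 N, if the wrist force passes 120 N, or if a joint passes its speed limit or range.

### The arm

A 6-joint arm with a two-finger parallel gripper is mounted at the origin on a cart in front of the work surface, level with it; the furniture and walls round the work are solid. World frame = base frame: x ahead of the robot, y to its left, z up, the work surface at z = 0. Lengths are in m, angles in rad, forces in N, time in s.
With the tool pointing down it reaches from about 0.225 to 0.875 m from the base axis. Payload 3.4 kg.
Tool frame: the origin (TCP) lies midway between the tips of the shut fingers; the grasp point (between the pads) lies 19 mm behind it (manip.grasp_offset is the distance from the TCP to the grasp point, in m); x points along the fingers, y is the direction in which the jaws open and shut, and the axes are right-handed (so a half turn about x gives the same grasp; the last joint's range is limited). The gripper opens to 85 mm and grips with 20 to 120 N. Pads are 22 mm wide; open, the fingers measure 114 mm over their backs; the gripper's body (76 mm by 85 mm) begins 54 mm behind the grasp point. The pads swing forward as they close: fully open they stand 13 mm farther back than shut.
Start: joints at [1.052, 0.276, 1.505, -0, 1.361, -0.121], TCP at [0.223, 0.53, 0.196] pointing down, gripper open.
Joint ranges: [-2.89, 2.89], [-0.75, 2.08], [0.22, 2.7], [-1.18, 4.32], [0.11, 2.71], [-2.7, 2.7]. Speed limits (rad/s): [2.57, 2.57, 3.14, 3.14, 3.14, 3.14].

### API

Orientations are given as a unit quaternion [w, x, y, z].
In Python, from rig import manip gives the robot as it stands.
- The arm moves only by the shell command python3 -m creep 'ROWS' [OPENING] [FORCE]. ROWS is a JSON object of lists of equal length, an entry for each row: "delta_pos": the shift along the tool's x, y, z in cm, a list of three; "dr": the turn, a rotation vector about the tool's x, y, z in rad, a list of three. In form: {"delta_pos": [[dx, dy, dz], ...], "dr": [[rx, ry, rz], ...]}. A call has 1 to 10 rows; each row is the pose to reach, as a shift and turn from the pose commanded when the call began, along the tool's axes at that moment; what a row does not reach only later rows make up. A row lasts 1/10 s, in which the tool goes at most 50 mm and 8.59 degrees, less where a joint would pass 70% of its speed; a pose out of reach is approached as far as the arm can. A call with a gripper value outside its range is refused whole. OPENING is the opening, from -1 (shut) to 1 (fully open), set as the call begins (- or left out, the last holds). The fingers move at their own pace and stop on an object; FORCE is the grip in N (left out, the last holds). Time passes only in rows, so rows that repeat a pose let the fingers close. It gives the time, the measured TCP pose, the force and the opening at its end, in the units of the state.
- manip.get_state(): the state, without advancing time (a new reading comes with each control period).
- manip.get_image(name): name is "scene" or "top" or "wrist"; returns a dict with "pixels" (384x512x3 uint8, blue, green, red), "depth" (384x512 float32, m along the optical axis (not along the pixel's ray), 0 where there is no reading), "intrinsics" (3x3 intrinsics, pixels), "k1" (the pictures are not rectified: a ray, as slopes to the right and down, at radius r is drawn at 1 + k1 r^2 times it, then the intrinsics apply), "rvec" (rotation vector, rad) and "tvec" (3), from world to camera coordinates, as OpenCV has them. Camera axes: x right, y down, z forward; pixel columns grow to the right and rows downward; lengths in m; the calibration is good to about 2 mm. A picture is of the moment at which its call begins.
- manip.sign_off(): hands the job in, once; it reports no verdict.
The state is a dict: "clock": time; "qpos": joint angles; "qd": joint speeds; "effort": joint torques, N m; "position": TCP position; "ee_rot": TCP orientation; "contact_force": force on the tool from outside, world axes, zero at the start; "moment": the same for the moment, N m; "width": finger opening in m.
Only numpy, scipy, OpenCV 4.12 (cv2) and the standard library are available. Lean on these libraries where they do the work, as an engineer would, in place of code of your own. Each camera call takes 0.05 s, during which the arm holds its last target. There are 200 camera calls.

## Working session

There is one attempt and no reset: what is moved stays moved. The work goes in short steps, Python scripts to look and compute and a shell command to move; the robot and the scene stay as the last step left them, time stands still between calls to the robot, and variables do not carry over. Pictures are saved under pics/ and viewed, about 12 in all and at most 16, crops included, and the job is handed in when it is done.

```bash
ls; mkdir -p pics
cat > h.py <<'E'
import numpy as np, cv2
from rig import manip
from scipy.spatial.transform import Rotation as R
def cam(name):
    im=manip.get_image(name); return im
def rays(im):
    K=np.array(im["intrinsics"]);k=im["k1"]
    v,u=np.mgrid[0:384,0:512].astype(float)
    xy=cv2.undistortPoints(np.stack([u.ravel(),v.ravel()],1)[:,None],K,np.array([k,0,0,0.]))[:,0]
    return xy.reshape(384,512,2)
def cloud(im):
    xy=rays(im);d=im["depth"]
    P=np.dstack([xy*d[...,None],d])
    Rm=cv2.Rodrigues(np.array(im["rvec"]))[0];t=np.array(im["tvec"]).ravel()
    W=(P-t)@Rm
    W[d<=0]=np.nan
    return W
def proj(im,p):
    p=np.atleast_2d(np.array(p,float))
    return cv2.projectPoints(p,np.array(im["rvec"]),np.array(im["tvec"]),np.array(im["intrinsics"]),np.array([im["k1"],0,0,0.]))[0][:,0]
def tool():
    s=manip.get_state();q=s["ee_rot"];return np.array(s["position"]),R.from_quat([q[1],q[2],q[3],q[0]])
def delta(target,yaw=None):
    """shift in cm along tool axes to TCP target; if yaw (world angle of jaw axis y) dr about tool x with pointing down"""
    p,r=tool();d=r.inv().apply(np.array(target)-p)*100
    out=[d.round(2)]
    if yaw is not None:
        best=None
        for k in (0,np.pi):
            y=np.array([np.cos(yaw+k),np.sin(yaw+k),0]);x=np.array([0,0,-1.]);z=np.cross(x,y)
            dr=(r.inv()*R.from_matrix(np.stack([x,y,z],1))).as_rotvec()
            if best is None or np.linalg.norm(dr)<np.linalg.norm(best):best=dr
        out.append(best.round(4))
    return out
E
cat > a.py <<'E'
from h import *
s=manip.get_state();print(s)
for n in("scene","top"):
    im=cam(n);cv2.imwrite(f"pics/{n}0.png",im["pixels"]);W=cloud(im);np.savez(f"{n}0.npz",W=W,px=im["pixels"]);print(n,im["k1"],np.linalg.inv(np.vstack([np.c_[cv2.Rodrigues(np.array(im["rvec"]))[0],np.array(im["tvec"]).ravel()],[0,0,0,1]])).round(3))
E
python3 a.py
```

```text
pics
{'clock': 0.0, 'qpos': array([ 1.05200674e+00,  2.76583390e-01,  1.50613492e+00,  2.34857734e-05,
        1.36069012e+00, -1.21002539e-01]), 'qd': array([ 0.0003189 ,  0.00080211, -0.00313806, -0.00093319,  0.00145626,
       -0.00180218]), 'effort': array([ 6.44451138e-04, -4.16772366e+01, -2.45803052e+01,  3.46628449e-04,
        1.10634678e-02, -2.17055242e-05]), 'position': array([0.22244618, 0.52958923, 0.19504567]), 'ee_rot': array([ 0.69295652,  0.13910834,  0.69337569, -0.14032204]), 'contact_force': array([0.50939776, 0.21979061, 0.06466628]), 'moment': array([-0.04337317, -0.00151753, -0.03023619]), 'width': 0.0854273246316896}
scene 0.005920227529375223 [[ 0.751 -0.27   0.603 -0.197]
 [-0.661 -0.312  0.683 -0.871]
 [ 0.004 -0.911 -0.413  0.615]
 [ 0.     0.     0.     1.   ]]
top -0.006799923463724424 [[-0.025 -0.988  0.151  0.444]
 [-1.     0.024 -0.009  0.008]
 [ 0.005 -0.151 -0.988  1.123]
 [ 0.     0.     0.     1.   ]]
```

View pics/top0.png

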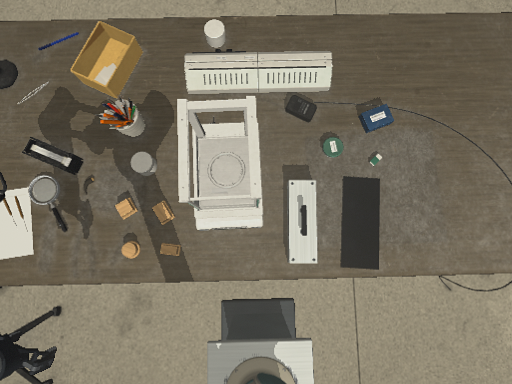

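View pics/scene0.png

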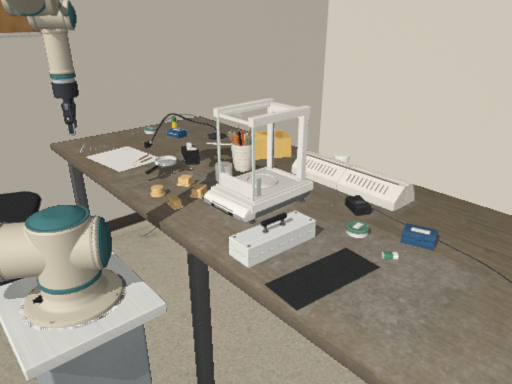

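The top view shows the cover on the mould at (302,222), with its black handle at (303,218), and the mat at (360,222). The plinths are at (125,208), (163,212), (131,250, round) and (170,250, narrow). The jar is at (143,162), the tin at (333,147) and the eraser at (375,158).

```bash
cat > b.py <<'E'
from h import *
D=np.load("top0.npz");W=D["W"];px=D["px"]
def rect(name,m):
    m=m.astype(np.uint8)
    n,l,st,_=cv2.connectedComponentsWithStats(m)
    for i in range(1,n):
        if st[i,4]<60: continue
        P=W[l==i];r=cv2.minAreaRect((P[:,:2]*1000).astype(np.float32));print(name,st[i][:5],"z",np.nanmedian(P[:,2]).round(4),"rect",np.round(r[0],1),np.round(r[1],1),round(r[2],1))
z=W[...,2]
def box(a,b,c,d):
    m=np.zeros(z.shape,bool);m[b:d,a:c]=1;return m
pl=box(105,190,185,265)
rect("plinthtop",pl&(z>.024)&(z<.036))
rect("plinthall",pl&(z>.004)&(z<.036))
cv=box(280,170,325,270)
rect("cover",cv&(z>.046)&(z<.066))
rect("handle",cv&(z>.07))
g=px.max(2)
rect("mat",box(335,170,390,275)&(g<45))
rect("others",box(318,130,390,175)&(z>.006))
rect("jar",box(125,145,165,180)&(z>.03))
print(np.nanmedian(z[185:200,225:250]),z[250:260,410:450].mean())
print(z[205:215,296:310:2].round(3)[::3])
im=px[185:275,95:195];cv2.imwrite("pics/pl.png",cv2.resize(im,None,fx=7,fy=6,interpolation=cv2.INTER_CUBIC))
E
python3 b.py
```

```text
plinthtop [115 199  18  18 190] z 0.0304 rect [561.4 414.7] [42.1 42.8] 30.9
plinthtop [152 202  19  21 216] z 0.0304 rect [545.1 297.4] [56.5 36.8] 32.1
plinthtop [121 243  15  14 168] z 0.0302 rect [431.8 396.3] [44.4 39.3] 88.6
plinthtop [160 245  18  10 132] z 0.0303 rect [429.5 272.9] [49.6 23.7] 81.6
plinthall [115 198  22  22 287] z 0.0287 rect [565.1 414.5] [60.8 50.7] 28.3
plinthall [152 200  23  26 314] z 0.0292 rect [546.2 293.4] [65.1 60.7] 37.5
plinthall [121 241  19  19 262] z 0.0288 rect [430.2 396.9] [56.5 56.5] 80.4
plinthall [160 242  22  14 220] z 0.0285 rect [430.6 273. ] [62.  40.2] 76.2
cover [ 288  180   29   84 2179] z 0.0558 rect [ 504.8 -137.2] [ 84.6 251.4] 88.4
handle [301 205   6  31 160] z 0.0892 rect [ 505.4 -137.5] [14.7 88.1] 89.0
others [322 137  21  21 344] z 0.0234 rect [ 742.6 -249.2] [63.6 65.7] 88.7
others [369 154  13  12  84] z 0.0105 rect [ 701.4 -390.5] [20.8 44. ] 42.5
jar [130 152  25  23 430] z 0.0652 rect [696.7 351.8] [66.8 64.3] 88.2
0.08256768158473342 nan
[[0.058 0.06  0.057 0.088 0.089 0.054 0.053]
 [0.055 0.058 0.059 0.087 0.089 0.054 0.056]
 [0.056 0.055 0.058 0.092 0.089 0.057 0.057]
 [0.054 0.056 0.057 0.09  0.09  0.052 0.055]]
```

View pics/pl.png

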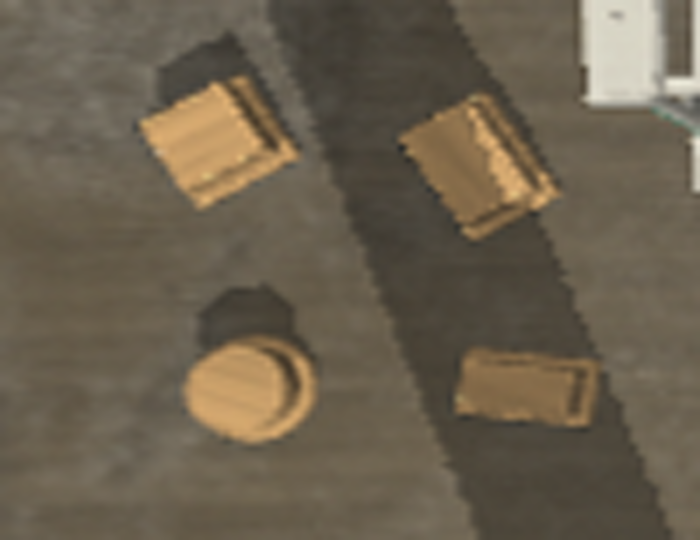

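```bash
cat > c.py <<'E'
from h import *
D=np.load("top0.npz");W=D["W"];px=D["px"]
im=cam("top");xy=rays(im);Rm=cv2.Rodrigues(np.array(im["rvec"]))[0];t=np.array(im["tvec"]).ravel()
C=-Rm.T@t;d=np.dstack([xy,np.ones(xy.shape[:2])])@Rm;G=C+d*((.002-C[2])/d[...,2])[...,None]
m=np.zeros((384,512),bool);m[170:275,335:390]=1
m&=im["pixels"].max(2)<48
n,l,st,_=cv2.connectedComponentsWithStats(m.astype(np.uint8));i=1+st[1:,4].argmax()
print("mat",st[i],cv2.minAreaRect((G[l==i][:,:2]*1000).astype(np.float32)),np.nanmedian(W[l==i],0))
z=W[...,2];b=np.zeros(z.shape,bool);b[90:235,170:270]=1
print("balance",np.nanpercentile(W[b&(z>.05)&(z<.09)],[1,99],axis=0).round(3),np.nanpercentile(W[b&(z>.3)],[1,99],axis=0).round(3))
p,r=tool();print(p,r.as_matrix().round(3))
print(delta([.33,.2,.2],np.pi/2),manip.get_state()["clock"])
E
python3 c.py
```

```text
mat [377 225   2  44  46] ((421.740234375, -378.47015380859375), (3.185589075088501, 133.9307098388672), 85.61497497558594) [ 0.4241381  -0.38006819  0.00183046]
balance [[ 0.494 -0.013  0.052]
 [ 0.81   0.191  0.09 ]] [[ 0.542 -0.004  0.303]
 [ 0.784  0.182  0.337]]
[0.22256151 0.52971082 0.19521632] [[-0.001  0.387  0.922]
 [-0.001  0.922 -0.387]
 [-1.    -0.001 -0.   ]]
[array([ -0.45, -26.23,  22.68]), array([-0.3978, -0.0004,  0.0013])] 0.15
```

```bash
python3 -m creep '{"delta_pos":[[0,-26,22],[0,-26,22],[0,-26,22],[0,-26,22],[0,-26,22],[0,-26,22],[0,-26,22],[0,-26,22],[0,-26,22]],"dr":[[-0.38,0,0],[-0.38,0,0],[-0.38,0,0],[-0.38,0,0],[-0.38,0,0],[-0.38,0,0],[-0.38,0,0],[-0.38,0,0],[-0.38,0,0]]}' 1 60
cat > c2.py <<'E'
from h import *
im=cam("top");xy=rays(im);Rm=cv2.Rodrigues(np.array(im["rvec"]))[0];t=np.array(im["tvec"]).ravel()
C=-Rm.T@t;d=np.dstack([xy,np.ones(xy.shape[:2])])@Rm;G=C+d*((.002-C[2])/d[...,2])[...,None]
m=np.zeros((384,512),bool);m[170:275,335:390]=1
for th in (55,65,75):
    q=m&(im["pixels"].max(2)<th)
    n,l,st,_=cv2.connectedComponentsWithStats(q.astype(np.uint8));i=1+st[1:,4].argmax()
    print("mat",th,st[i],cv2.minAreaRect((G[l==i][:,:2]*1000).astype(np.float32)))
print(delta([.36,-.137,.2],np.pi/2-.025))
E
python3 c2.py
```

```text
clock: 1.05
position: [0.325, 0.2047, 0.1959]
ee_rot: [0.707, 0.008, 0.707, -0.007]
contact_force: [-0.3, 0.1, 1.2]
width: 0.0853
mat 55 [ 342  177   38   92 2991] ((501.59027099609375, -329.606201171875), (116.2374496459961, 285.876220703125), 84.93152618408203)
mat 65 [ 341  176   39   93 3347] ((501.6216735839844, -329.475830078125), (117.87700653076172, 289.2749938964844), 84.78050994873047)
mat 75 [ 341  176   39   93 3405] ((501.31591796875, -328.9114685058594), (120.58113098144531, 289.6460876464844), 85.3616943359375)
[array([ -0.44, -34.18,   4.17]), array([ 0.0062, -0.0002, -0.001 ])]
```

```bash
python3 -m creep '{"delta_pos":[[0,-34,4],[0,-34,4],[0,-34,4],[0,-34,4],[0,-34,4],[0,-34,4],[0,-34,4],[0,-34,13],[0,-34,13],[0,-34,13]],"dr":[[0,0,0],[0,0,0],[0,0,0],[0,0,0],[0,0,0],[0,0,0],[0,0,0],[0,0,0],[0,0,0],[0,0,0]]}'
cat > w.py <<'E'
import sys
from h import *
im=cam("wrist");cv2.imwrite(f"pics/{sys.argv[1]}.png",im["pixels"]);np.savez(f"{sys.argv[1]}.npz",W=cloud(im),px=im["pixels"],rvec=im["rvec"],tvec=im["tvec"],K=im["intrinsics"],k1=im["k1"])
print(tool()[0], (-cv2.Rodrigues(np.array(im["rvec"]))[0].T@np.array(im["tvec"]).ravel()).round(3))
E
python3 w.py w1
```

```text
clock: 2.1
position: [0.4546, -0.137, 0.1952]
ee_rot: [0.708, 0.006, 0.706, -0.005]
contact_force: [-0.3, 0.1, -0.5]
width: 0.0855
[ 0.45139593 -0.13591269  0.19498432] [ 0.373 -0.137  0.374]
```

View pics/w1.png

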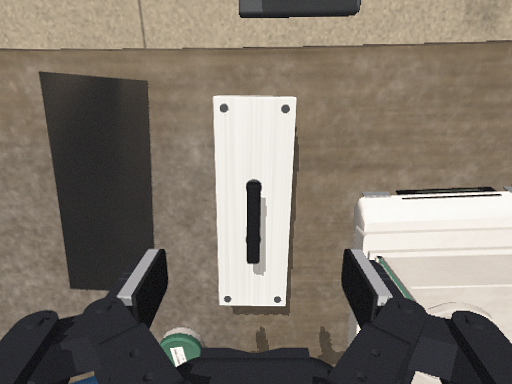

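The cover is centred at (256,200) with its handle at (254,222), clear of the mat on the left. I'll measure both from the wrist depth.

```bash
cat > m.py <<'E'
from h import *
def comps(f,box,zlo,zhi,amin=150,verbose=True):
    D=np.load(f+".npz");W=D["W"];z=W[...,2];x0,x1,y0,y1=box
    m=(z>zlo)&(z<zhi)&(W[...,0]>x0)&(W[...,0]<x1)&(W[...,1]>y0)&(W[...,1]<y1)
    n,l,st,_=cv2.connectedComponentsWithStats(m.astype(np.uint8));o=[]
    for i in range(1,n):
        if st[i,4]<amin: continue
        P=W[l==i];r=cv2.minAreaRect((P[:,:2]*1000).astype(np.float32))
        o.append((r,P));print(f,st[i],"z",np.median(P[:,2]).round(4),np.round(r[0],1),np.round(r[1],1),round(r[2],1),"mean",P.mean(0)[:2].round(4)*1000)
    return o
E
python3 - <<'E'
from m import *
b=(.3,.7,-.2,-.07)
comps("w1",b,.046,.065);comps("w1",b,.08,.1)
print(delta([.5055,-.1372,.11],np.pi/2-.022),delta([.5055,-.1372,.064]))
E
```

```text
w1 [  213    96    84   210 14581] z 0.0568 [ 508.  -139.4] [ 84.1 252.4] 88.5 mean [ 490.8 -139. ]
w1 [ 247  182   14   82 1089] z 0.0906 [ 507.5 -139.2] [13.4 89.2] 88.8 mean [ 504.  -139.3]
[array([ 8.49, -0.06,  5.42]), array([ 0.0075, -0.0007, -0.0013])] [array([13.09, -0.07,  5.42])]
```

```bash
python3 -m creep '{"delta_pos":[[0,-0.1,5.4],[4,-0.1,5.5],[8.5,-0.1,5.5],[8.5,-0.1,5.5],[8.5,-0.1,5.5]],"dr":[[0.007,0,0],[0.007,0,0],[0.007,0,0],[0.007,0,0],[0.007,0,0]]}'
python3 -c "
from h import *
print(tool()[0],delta([.5065,-.1384,.064],np.pi/2-.025));print(tool()[0])"
```

```text
clock: 2.65
position: [0.5031, -0.1375, 0.111]
ee_rot: [0.706, 0.008, 0.708, -0.008]
contact_force: [0.8, 0.3, 0.6]
width: 0.0855
[ 0.50307889 -0.13749916  0.11101425] [array([ 4.7 , -0.09,  0.35]), array([ 0.0023, -0.0019, -0.0009])]
[ 0.50307889 -0.13749916  0.11101425]
```

```bash
python3 -m creep '{"delta_pos":[[2,-0.1,0.3],[4.6,-0.1,0.3],[4.6,-0.1,0.3],[4.6,-0.1,0.3]],"dr":[[0,0,0],[0,0,0],[0,0,0],[0,0,0]]}'
python3 -m creep '{"delta_pos":[[0,0,0],[0,0,0],[0,0,0],[0,0,0],[0,0,0],[0,0,0],[0,0,0],[0,0,0]],"dr":[[0,0,0],[0,0,0],[0,0,0],[0,0,0],[0,0,0],[0,0,0],[0,0,0],[0,0,0]]}' -1 80
```

```text
clock: 3.05
position: [0.5079, -0.1403, 0.0671]
ee_rot: [0.708, 0.008, 0.706, -0.009]
contact_force: [0.6, -0.6, 0.9]
width: 0.0855
clock: 3.85
position: [0.5067, -0.1401, 0.0648]
ee_rot: [0.707, 0.009, 0.707, -0.009]
contact_force: [0.0, -0.2, -0.5]
width: 0.0002
```

```bash
python3 w.py w2; python3 -c "
from h import *
print(manip.get_state()['width'],manip.grasp_offset)
im=cam('scene');cv2.imwrite('pics/s2.png',np.vstack([cv2.resize(im['pixels'][180:300,200:360],(640,480)),]))"
```

```text
[ 0.50674648 -0.1401003   0.06482733] [ 0.426 -0.139  0.244]
0.00034082013605609394 0.0187
```

View pics/s2.png

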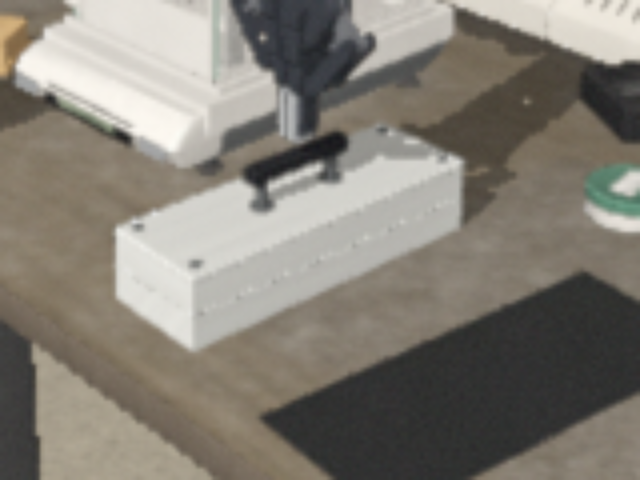

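```bash
python3 -c "
from h import *
im=cam('scene');p=tool()[0]
print(proj(im,[p,[.507,-.1392,.083],[.4625,-.139,.09],[.5525,-.139,.09]]),p)
W=cloud(im);print(W[204:214:3,270:280:3].round(3))
"
python3 - <<'E'
from m import *
comps('w2',(.3,.7,-.25,-.05),.046,.065);comps('w2',(.3,.7,-.2,-.08),.076,.1,60)
E
```

```text
[[273.29553575 224.92553987]
 [273.27553084 219.00189005]
 [261.28729469 221.69593111]
 [284.96315823 211.89325163]] [ 0.50672742 -0.14008419  0.06481267]
[[[ 0.497 -0.136  0.131]
  [ 0.497 -0.147  0.135]
  [ 0.502 -0.153  0.136]
  [ 0.511 -0.156  0.134]]

 [[ 0.498 -0.134  0.121]
  [ 0.497 -0.147  0.126]
  [ 0.499 -0.157  0.129]
  [ 0.512 -0.156  0.125]]

 [[ 0.497 -0.136  0.113]
  [ 0.498 -0.147  0.117]
  [ 0.5   -0.156  0.12 ]
  [ 0.512 -0.156  0.116]]

 [[ 0.494 -0.14   0.106]
  [ 0.496 -0.149  0.109]
  [ 0.501 -0.156  0.11 ]
  [ 0.661 -0.006 -0.   ]]]
w2 [  179     1   157   291 33853] z 0.0568 [ 474.  -138.8] [ 84.7 184.1] 88.6 mean [ 449.7 -138.1]
w2 [248 319  14  34 359] z 0.0568 [ 606.1 -143.2] [10.1 31.8] 89.2 mean [ 607.4 -143.1]
w2 [ 244  161   26   80 1909] z 0.0905 [ 485.2 -139. ] [14.  44.4] 88.2 mean [ 482.1 -139.1]
```

View pics/w2.png

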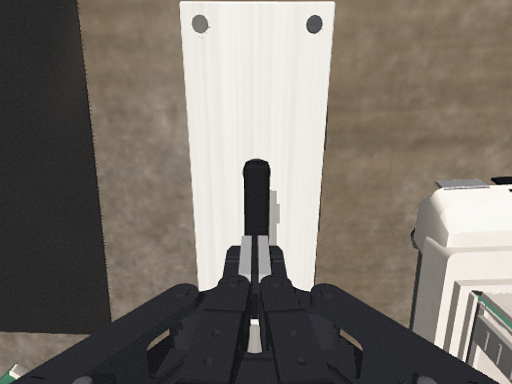

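Run:
```python
from h import *
D=np.load('w2.npz');W=D['W']
for v in range(225,330,8): print(v,W[v,[250,255,261]].round(3).tolist())
im=cam('scene');W2=cloud(im)
m=(abs(W2[...,0]-.505)<.04)&(abs(W2[...,1]+.14)<.03)&(W2[...,2]>.094)&(W2[...,2]<.2)
print(np.nanmin(W2[m],0),np.sort(W2[m][:,2])[:20].round(3)); print(manip.get_state()['qpos'],dir(manip))
```

```text
225 [[0.497, -0.143, 0.091], [0.497, -0.14, 0.091], [0.497, -0.137, 0.091]]
233 [[0.503, -0.143, 0.09], [0.503, -0.14, 0.09], [0.502, -0.137, 0.091]]
241 [[0.497, -0.143, 0.11], [0.497, -0.14, 0.111], [0.497, -0.137, 0.11]]
249 [[0.496, -0.143, 0.119], [0.496, -0.14, 0.119], [0.497, -0.138, 0.118]]
257 [[0.497, -0.143, 0.125], [0.497, -0.14, 0.126], [0.497, -0.138, 0.125]]
265 [[0.496, -0.142, 0.133], [0.497, -0.14, 0.132], [0.497, -0.138, 0.132]]
273 [[0.498, -0.142, 0.136], [0.496, -0.14, 0.138], [0.497, -0.138, 0.137]]
281 [[0.5, -0.142, 0.139], [0.5, -0.14, 0.139], [0.496, -0.138, 0.144]]
289 [[0.501, -0.142, 0.142], [0.504, -0.141, 0.138], [0.496, -0.138, 0.149]]
297 [[0.501, -0.142, 0.147], [0.508, -0.141, 0.138], [0.498, -0.138, 0.151]]
305 [[0.504, -0.142, 0.147], [0.512, -0.141, 0.138], [0.503, -0.138, 0.149]]
313 [[0.509, -0.143, 0.146], [0.516, -0.141, 0.138], [0.507, -0.138, 0.149]]
321 [[0.512, -0.143, 0.147], [0.592, -0.142, 0.057], [0.51, -0.138, 0.149]]
329 [[0.6, -0.146, 0.057], [0.6, -0.143, 0.057], [0.514, -0.138, 0.149]]
[ 0.4851877  -0.16988622  0.09880228] [0.099 0.099 0.099 0.101 0.102 0.102 0.103 0.103 0.105 0.105 0.105 0.107
 0.107 0.107 0.107 0.107 0.108 0.108 0.109 0.109]
[-4.02175315e-01  3.12362734e-01  1.80755836e+00  1.01230210e-04
  1.02182570e+00 -1.94824824e+00] ['MotionError', '__class__', '__delattr__', '__dict__', '__dir__', '__doc__', '__eq__', '__format__', '__ge__', '__getattribute__', '__getstate__', '__gt__', '__hash__', '__init__', '__init_subclass__', '__le__', '__lt__', '__module__', '__ne__', '__new__', '__reduce__', '__reduce_ex__', '__repr__', '__setattr__', '__sizeof__', '__str__', '__subclasshook__', '__weakref__', 'get_image', 'get_state', 'grasp_offset', 'sign_off']
```

The fingers shut on nothing. Both cameras put the real fingertips at z≈0.105, while the state says 0.065. I'll check this tool-length discrepancy in the earlier image too.

```bash
python3 - <<'E'
from h import *
for f,box in(('w2',(225,310,240,270)),('w1',(240,340,110,175)),('w1',(240,340,340,400))):
    W=np.load(f+'.npz')['W'][box[0]:box[1],box[2]:box[3]]
    z=W[...,2];m=z>.098
    P=W[m];s=P[np.argsort(P[:,2])][:400]
    print(f,s[[0,5,20,60,150]].round(3).tolist())
E
python3 -m creep '{"delta_pos":[[-2,0,0],[-2,0,0],[-2,0,0],[-2,0,0],[-2,0,0],[-2,0,0],[-2,0,0]],"dr":[[0,0,0],[0,0,0],[0,0,0],[0,0,0],[0,0,0],[0,0,0],[0,0,0]]}' 1
```

```text
w2 [[0.498, -0.137, 0.103], [0.497, -0.14, 0.104], [0.497, -0.137, 0.105], [0.497, -0.144, 0.107], [0.497, -0.144, 0.111]]
w1 [[0.46, -0.181, 0.244], [0.461, -0.181, 0.244], [0.447, -0.181, 0.245], [0.448, -0.181, 0.247], [0.443, -0.186, 0.249]]
w1 [[0.552, 0.009, 0.098], [0.551, 0.001, 0.099], [0.55, 0.003, 0.101], [0.551, 0.008, 0.105], [0.55, 0.002, 0.118]]
clock: 4.75
position: [0.5066, -0.14, 0.0845]
ee_rot: [0.707, 0.009, 0.707, -0.009]
contact_force: [0.4, -0.4, -0.6]
width: 0.0854
```

Both checks agree: the real tips are about 38 mm above the reported TCP, a constant offset along the tool. I'll correct for it and grasp again.

```bash
python3 -m creep '{"delta_pos":[[3,0,0],[5.6,0.1,0],[5.6,0.1,0],[5.6,0.1,0]],"dr":[[0,0,0],[0,0,0],[0,0,0],[0,0,0]]}'
python3 -m creep '{"delta_pos":[[0,0,0],[0,0,0],[0,0,0],[0,0,0],[0,0,0],[0,0,0],[0,0,0]],"dr":[[0,0,0],[0,0,0],[0,0,0],[0,0,0],[0,0,0],[0,0,0],[0,0,0]]}' -1 80
```

```text
clock: 5.15
position: [0.5067, -0.1391, 0.0289]
ee_rot: [0.707, 0.009, 0.707, -0.009]
contact_force: [-0.3, -0.3, 0.4]
width: 0.0853
clock: 5.85
position: [0.507, -0.1391, 0.0295]
ee_rot: [0.707, 0.009, 0.707, -0.009]
contact_force: [-1.3, 0.3, 5.7]
width: 0.0127
```

```bash
python3 -m creep '{"delta_pos":[[-2,0,0],[-5,0,0],[-9,0,0],[-9,0,0],[-9,-4,0],[-9,-8,0],[-9,-12,-0.3],[-9,-16,-0.5],[-9,-19,-0.5],[-9,-19,-0.5]],"dr":[[0,0,0],[0,0,0],[0,0,0],[0,0,0],[0,0,0],[0,0,0],[0,0,0],[0,0,0],[0,0,0],[0,0,0]]}'
python3 w.py w3; python3 -c "
from h import *
im=cam('top');cv2.imwrite('pics/t3.png',im['pixels'][150:290,100:400].repeat(2,0).repeat(2,1));np.savez('t3.npz',W=cloud(im),px=im['pixels'])"
```

```text
clock: 6.85
position: [0.4962, -0.3332, 0.1165]
ee_rot: [0.706, 0.01, 0.708, -0.011]
contact_force: [0.5, -0.4, -2.8]
width: 0.0126
[ 0.49586436 -0.33021978  0.11645274] [ 0.416 -0.332  0.295]
```

View pics/t3.png

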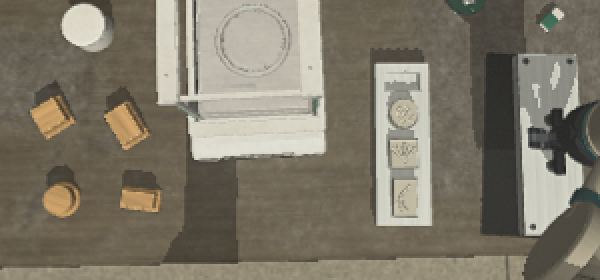

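The cover is lifted. The mould holds the oblong cast (405,197), the square (403,153) and the round (404,113). The narrow cavity at (402,80) is empty. Next I lay the cover on the mat.

```bash
python3 -m creep '{"delta_pos":[[3,0,0],[6,0,0.2],[8.5,0,0.3],[9.5,0,0.3],[10.3,0,0.3],[10.8,0,0.3],[10.9,0,0.3],[10.9,0,0.3],[10.9,0,0.3]],"dr":[[0,0,0],[0,0,0],[0,0,0],[0,0,0],[0,0,0],[0,0,0],[0,0,0],[0,0,0],[0,0,0]]}'
```

```text
clock: 7.85
position: [0.5006, -0.3295, 0.0108]
ee_rot: [0.708, 0.008, 0.707, -0.009]
contact_force: [-0.3, 0.7, -4.8]
width: 0.0125
```

```bash
python3 -m creep '{"delta_pos":[[0.2,0,0],[0.3,0,0],[0.4,0,0],[0.4,0,0],[0.4,0,0]],"dr":[[0,0,0],[0,0,0],[0,0,0],[0,0,0],[0,0,0]]}'
```

```text
clock: 8.35
position: [0.5001, -0.329, 0.0058]
ee_rot: [0.707, 0.009, 0.707, -0.009]
contact_force: [-0.6, -0.3, -4.9]
width: 0.0127
```

```bash
python3 -m creep '{"delta_pos":[[0.1,0,0],[0.2,0,0],[0.2,0,0],[0.2,0,0]],"dr":[[0,0,0],[0,0,0],[0,0,0],[0,0,0]]}'
python3 -m creep '{"delta_pos":[[0,0,0],[0,0,0],[0,0,0],[0,0,0],[0,0,0],[0,0,0],[0,0,0]],"dr":[[0,0,0],[0,0,0],[0,0,0],[0,0,0],[0,0,0],[0,0,0],[0,0,0]]}' 1
```

```text
clock: 8.75
position: [0.5002, -0.3291, 0.0055]
ee_rot: [0.707, 0.009, 0.707, -0.009]
contact_force: [-3.2, 1.5, 6.1]
width: 0.0129
clock: 9.45
position: [0.5001, -0.329, 0.0038]
ee_rot: [0.707, 0.009, 0.707, -0.009]
contact_force: [-0.2, 0.6, -0.8]
width: 0.0853
```

```bash
python3 -m creep '{"delta_pos":[[-4,0,0],[-9,0,0],[-14,0,0],[-18,4,-2],[-18,9,-3],[-18,14,-3],[-18,19,-3],[-18,19,-3],[-18,19,-3]],"dr":[[0,0,0],[0,0,0],[0,0,0],[0,0,0],[0,0,0],[0,0,0],[0,0,0],[0,0,0],[0,0,0]]}'
python3 w.py w4
python3 - <<'E'
from m import *
b=(.35,.7,-.2,-.07)
comps("w4",b,.018,.032);comps("w4",b,.036,.055)
comps("w4",(.35,.7,-.4,-.25),.024,.05);comps("w4",(.35,.7,-.4,-.25),.056,.08)
E
```

```text
clock: 10.35
position: [0.4747, -0.1369, 0.1842]
ee_rot: [0.707, 0.008, 0.707, -0.008]
contact_force: [0.3, -1.3, -0.1]
width: 0.0855
[ 0.47504196 -0.13839684  0.18412487] [ 0.394 -0.136  0.363]
w4 [ 214   76   81  208 9751] z 0.0268 [ 508.4 -139.4] [ 84.2 252.9] 88.4 mean [ 493.2 -139. ]
w4 [ 235   92   36   56 1936] z 0.0429 [ 425.4 -138.1] [35.8 55.8] 89.0 mean [ 424.3 -138.1]
w4 [ 235  163   38   38 1412] z 0.0431 [ 492.4 -138.9] [41.4 42. ] 89.4 mean [ 491.3 -138.6]
w4 [ 234  214   38   36 1039] z 0.0429 [ 554.1 -140.9] [43.  42.9] 54.5 mean [ 552.6 -141. ]
w4 [   21    71   115   215 14825] z 0.0326 [ 501.6 -329.8] [ 85.7 252.5] 88.3 mean [ 480.8 -326.2]
w4 [  55  157   33   83 1470] z 0.0659 [ 500.7 -329.1] [14.5 89.2] 88.0 mean [ 498.3 -327.1]
```

View pics/w4.png

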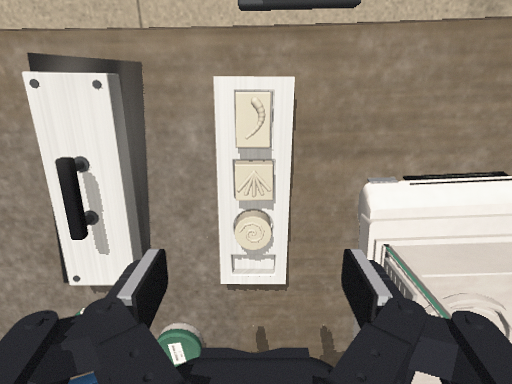

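The cover lies flat on the mat, 1 mm off its middle. The casts measure oblong (425,-138), square (492,-139) and round (554,-141) mm, which matches the mould geometry. I'll take the oblong first.

```bash
python3 -m creep '{"delta_pos":[[4,0,-4.9],[8,0,-4.9],[13,0,-4.9],[16,0,-4.9],[18,0,-4.9],[18,0,-4.9],[18,0,-4.9]],"dr":[[0,0,0],[0,0,0],[0,0,0],[0,0,0],[0,0,0],[0,0,0],[0,0,0]]}'
python3 -c "
from h import *
print(tool()[0],delta([.4255,-.138,-.013],np.pi/2-.024))"
```

```text
clock: 11.1
position: [0.4263, -0.1385, 0.0038]
ee_rot: [0.707, 0.009, 0.707, -0.009]
contact_force: [0.1, 0.7, 0.7]
width: 0.0853
[ 0.42628221 -0.13853224  0.00384409] [array([ 1.68,  0.05, -0.08]), array([-0.0023, -0.0002,  0.0002])]
```

```bash
python3 -m creep '{"delta_pos":[[1,0,0],[1.7,0,0],[1.7,0,0]],"dr":[[0,0,0],[0,0,0],[0,0,0]]}'
python3 -m creep '{"delta_pos":[[0,0,0],[0,0,0],[0,0,0],[0,0,0],[0,0,0],[0,0,0],[0,0,0]],"dr":[[0,0,0],[0,0,0],[0,0,0],[0,0,0],[0,0,0],[0,0,0],[0,0,0]]}' -1 40
python3 w.py w5
```

```text
clock: 11.4
position: [0.4254, -0.137, -0.0135]
ee_rot: [0.707, 0.009, 0.707, -0.009]
contact_force: [-0.7, -1.1, 0.6]
width: 0.0854
clock: 12.1
position: [0.4277, -0.1379, -0.0104]
ee_rot: [0.709, 0.008, 0.706, -0.009]
contact_force: [-1.6, 2.1, 21.1]
width: 0.0353
[ 0.42771634 -0.13785788 -0.01035609] [ 0.346 -0.136  0.168]
```

```bash
python3 -m creep '{"delta_pos":[[-1,0,0],[-3,0,0],[-6,0,0],[-10,0,-1],[-14,0,-3],[-16,4,-6],[-16,9,-8],[-16,14,-8],[-16,19,-8],[-16,24,-8]],"dr":[[0,0,0],[0,0,0],[0,0,0],[0,0,0],[0,0,0],[0,0,0],[0,0,0],[0,0,0],[0,0,0],[0,0,0]]}'
python3 -m creep '{"delta_pos":[[0,5,0],[0,9,0],[0,13,2],[0,17,5],[0,18,7],[0,18,7],[0,18,7],[0,18,7]],"dr":[[0,0,0],[0,0,0],[0,0,0],[0,0,0],[0,0,0],[0,0,0],[0,0,0],[0,0,0]]}'
python3 w.py w6;python3 - <<'E'
from m import *
comps("w6",(.35,.7,.2,.5),.024,.036)
E
```

```text
clock: 13.15
position: [0.3509, 0.0996, 0.1475]
ee_rot: [0.708, 0.009, 0.706, -0.009]
contact_force: [2.2, -0.1, -1.0]
width: 0.0349
clock: 13.95
position: [0.4246, 0.2752, 0.1467]
ee_rot: [0.706, 0.009, 0.708, -0.009]
contact_force: [-0.2, -0.3, -1.3]
width: 0.0349
[0.42471243 0.27516945 0.1468644 ] [0.344 0.277 0.326]
w6 [ 349  157   46   44 1528] z 0.0309 [434.1 392.9] [43.3 43.6] 44.4 mean [433.  392.2]
w6 [ 226  166   52   24 1052] z 0.0308 [431.8 271.3] [50.2 23.8] 82.8 mean [429.9 270.4]
w6 [352 264  51  34 766] z 0.0306 [563.3 412.1] [44.4 42.6] 30.9 mean [552.9 412.2]
```

View pics/w6.png

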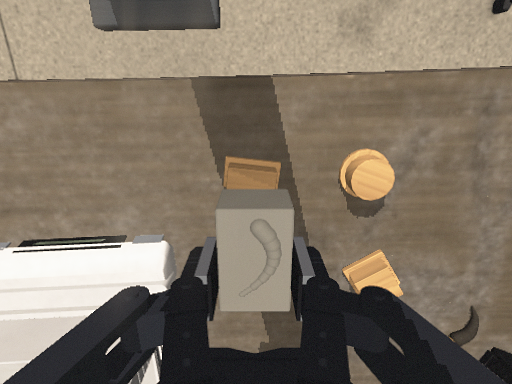

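The oblong cast is held square and centred, at (255,250). The round plinth is at (367,175), the narrow at (252,173) and the square at (373,273). The oblong plinth is hidden behind the gripper, so I'll shift to see it.

```bash
python3 -m creep '{"delta_pos":[[0,5,2],[0,9,5],[0,11,9],[0,11,10],[0,11,10],[0,11,10]],"dr":[[0,0,0],[0,0,0],[0,0,0],[0,0,0],[0,0,0],[0,0,0]]}'
python3 w.py w7;python3 - <<'E'
from m import *
comps("w7",(.35,.7,.2,.5),.024,.036,80)
p,_=tool();print(p)
o=comps("w7",(p[0]-.05,p[0]+.05,p[1]-.04,p[1]+.04),p[2]+.02,p[2]+.08,300)
comps("w6",(.37,.48,.24,.31),.15,.20,300)
E
python3 -c "
import cv2;i=cv2.imread('pics/w7.png');cv2.imwrite('pics/w7c.png',i[100:340,60:480])"
```

```text
clock: 14.6
position: [0.5271, 0.3822, 0.1467]
ee_rot: [0.706, 0.009, 0.708, -0.01]
contact_force: [-1.5, -0.1, -1.1]
width: 0.0353
[0.52699518 0.38227852 0.14709519] [0.447 0.384 0.326]
w7 [ 241   48   48   51 1895] z 0.0307 [434.1 393. ] [42.1 42.7] 0.8 mean [433.8 393.3]
w7 [ 101   57   59   35 1642] z 0.0306 [432.1 271.2] [50.4 24.5] 82.5 mean [432.1 271.7]
w7 [ 140  164   62   61 1910] z 0.0307 [548.1 295.5] [56.3 36.8] 32.1 mean [546.7 296. ]
w7 [277 180  35  44 548] z 0.0309 [559. 421.] [42.1 22.2] 31.1 mean [557.8 424.7]
[0.52699518 0.38227852 0.14709519]
w7 [  172   189   165   132 12372] z 0.2 [525.2 381.6] [62.9 56.9] 88.7 mean [519.9 381.7]
w6 [ 189  189  131  123 6241] z 0.1993 [422.8 274.7] [62.  57.3] 88.3 mean [416.2 274.2]
```

View pics/w7c.png

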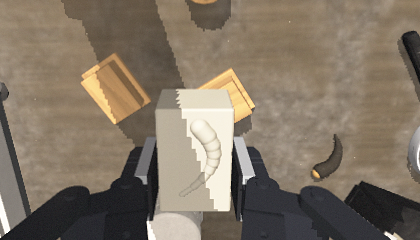

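```bash
python3 -c "
from h import *
print(delta([.5494,.297,.06],np.radians(122.1)))"
```

```text
[array([ 8.71, -8.46,  2.47]), array([-5.859e-01, -2.000e-03,  2.000e-04])]
```

```bash
python3 -m creep '{"delta_pos":[[0,-3,1],[0,-6,2],[1,-8.5,2.5],[4,-8.5,2.5],[7,-8.5,2.5],[8.7,-8.5,2.5],[8.7,-8.5,2.5],[8.7,-8.5,2.5]],"dr":[[-0.14,0,0],[-0.28,0,0],[-0.42,0,0],[-0.56,0,0],[-0.585,0,0],[-0.585,0,0],[-0.585,0,0],[-0.585,0,0]]}'
python3 -c "
from h import *
print(tool()[0],delta([.5494,.297,.009],np.radians(122.1)))"
```

```text
clock: 15.45
position: [0.5509, 0.2978, 0.0609]
ee_rot: [0.68, -0.195, 0.679, 0.195]
contact_force: [0.1, 0.0, -0.5]
width: 0.035
[0.55092028 0.29777921 0.06086784] [array([ 5.19,  0.01, -0.17]), array([-0.0003,  0.0003, -0.0001])]
```

```bash
python3 -m creep '{"delta_pos":[[2,0,-0.1],[4,0,-0.1],[4.8,0,-0.1],[5.1,0,-0.1],[5.1,0,-0.1],[5.1,0,-0.1]],"dr":[[0,0,0],[0,0,0],[0,0,0],[0,0,0],[0,0,0],[0,0,0]]}'
python3 -m creep '{"delta_pos":[[0.1,0,0],[0.1,0,0],[0.1,0,0]],"dr":[[0,0,0],[0,0,0],[0,0,0]]}'
```

```text
clock: 16.05
position: [0.5517, 0.298, 0.0101]
ee_rot: [0.68, -0.195, 0.679, 0.196]
contact_force: [0.2, 0.2, -1.5]
width: 0.0347
clock: 16.35
position: [0.551, 0.2976, 0.0082]
ee_rot: [0.68, -0.195, 0.679, 0.196]
contact_force: [-1.3, -0.2, -1.0]
width: 0.0352
```

```bash
python3 -m creep '{"delta_pos":[[0.1,0,-0.1],[0.1,0,-0.1],[0.1,0,-0.1]],"dr":[[0,0,0],[0,0,0],[0,0,0]]}'
python3 -m creep '{"delta_pos":[[0.1,0,0],[0.1,0,0],[0.1,0,0]],"dr":[[0,0,0],[0,0,0],[0,0,0]]}'
```

```text
clock: 16.65
position: [0.5508, 0.2975, 0.0077]
ee_rot: [0.68, -0.195, 0.679, 0.196]
contact_force: [-0.0, 1.1, 3.1]
width: 0.0353
clock: 16.95
position: [0.5508, 0.2975, 0.0076]
ee_rot: [0.68, -0.195, 0.679, 0.196]
contact_force: [-0.8, 0.3, 9.7]
width: 0.0352
```

```bash
python3 -m creep '{"delta_pos":[[0,0,0],[0,0,0],[0,0,0],[-2,0,0],[-6,0,0],[-10,0,0],[-14,0,0],[-14,0,0]],"dr":[[0,0,0],[0,0,0],[0,0,0],[0,0,0],[0,0,0],[0,0,0],[0,0,0],[0,0,0]]}' 0.7
python3 -c "
from h import *
print(delta([.36,.28,.16],np.pi/2-.024))"
```

```text
clock: 17.75
position: [0.5537, 0.2986, 0.1521]
ee_rot: [0.684, -0.195, 0.675, 0.196]
contact_force: [0.3, 0.6, -0.4]
width: 0.0722
[array([ -1.01,   8.72, -17.38]), array([ 0.5843,  0.0119, -0.0014])]
```

```bash
python3 -m creep '{"delta_pos":[[0,3,-5],[0,5,-9],[-1,7,-13],[-1,8.7,-17.4],[-1,8.7,-17.4],[-1,8.7,-17.4]],"dr":[[0.14,0,0],[0.28,0,0],[0.42,0,0],[0.56,0,0],[0.584,0.01,0],[0.584,0.01,0]]}'
python3 -c "
from h import *
print(tool()[0],delta([.40,-.139,.16],np.pi/2-.024))"
```

```text
clock: 18.35
position: [0.3554, 0.2781, 0.1556]
ee_rot: [0.704, 0.007, 0.71, -0.009]
contact_force: [0.2, -0.3, 0.2]
width: 0.0722
[0.35538589 0.27806851 0.15562529] [array([ -0.37, -41.6 ,   5.39]), array([ 0.0017, -0.0093,  0.0029])]
```

```bash
python3 -m creep '{"delta_pos":[[0,-5,0],[0,-10,0],[0,-15,0],[0,-20,0],[0,-25,0],[0,-30,0],[0,-35,1],[0,-40,4],[0,-41.6,7],[0,-41.6,9]],"dr":[[0,-0.009,0],[0,-0.009,0],[0,-0.009,0],[0,-0.009,0],[0,-0.009,0],[0,-0.009,0],[0,-0.009,0],[0,-0.009,0],[0,-0.009,0],[0,-0.009,0]]}' 1
python3 -c "
from h import *
print(tool()[0],delta([.4925,-.139,.02],np.pi/2-.024))"
```

```text
clock: 19.35
position: [0.4404, -0.1453, 0.1559]
ee_rot: [0.708, 0.008, 0.706, -0.012]
contact_force: [0.5, -0.3, 0.0]
width: 0.0855
[ 0.44040254 -0.14533248  0.15585801] [array([13.59,  0.85,  5.16]), array([-0.0043,  0.0023,  0.0054])]
```

```bash
python3 -m creep '{"delta_pos":[[2,0.8,5],[6,0.8,5.1],[10,0.8,5.1],[12.5,0.8,5.1],[13.5,0.8,5.1],[13.5,0.8,5.1],[13.5,0.8,5.1]],"dr":[[0,0.002,0.005],[0,0.002,0.005],[0,0.002,0.005],[0,0.002,0.005],[0,0.002,0.005],[0,0.002,0.005],[0,0.002,0.005]]}'
python3 -c "
from h import *
print(tool()[0],delta([.4925,-.139,-.008],np.pi/2-.024))"
```

```text
clock: 20.05
position: [0.4889, -0.1342, 0.0219]
ee_rot: [0.707, 0.009, 0.707, -0.008]
contact_force: [0.2, -0.0, 1.0]
width: 0.0854
[ 0.48889566 -0.13421756  0.02186125] [array([ 2.99, -0.47,  0.37]), array([ 0.0001, -0.0006, -0.0014])]
```

```bash
python3 -m creep '{"delta_pos":[[0,-0.4,0.4],[1.5,-0.45,0.4],[2.9,-0.45,0.4],[2.9,-0.45,0.4],[2.9,-0.45,0.4]],"dr":[[0,0,0],[0,0,0],[0,0,0],[0,0,0],[0,0,0]]}'
python3 -m creep '{"delta_pos":[[0,0,0],[0,0,0],[0,0,0],[0,0,0],[0,0,0],[0,0,0],[0,0,0]],"dr":[[0,0,0],[0,0,0],[0,0,0],[0,0,0],[0,0,0],[0,0,0],[0,0,0]]}' -1 40
```

```text
clock: 20.55
position: [0.4923, -0.1384, -0.0068]
ee_rot: [0.707, 0.009, 0.707, -0.008]
contact_force: [0.2, -1.0, -0.1]
width: 0.0852
clock: 21.25
position: [0.4918, -0.1381, -0.0071]
ee_rot: [0.707, 0.009, 0.707, -0.008]
contact_force: [-0.3, 0.9, 5.1]
width: 0.0412
```

```bash
python3 -m creep '{"delta_pos":[[-1,0,0],[-3,0,0],[-7,0,0],[-11,0,-3],[-15,0,-7],[-16,0,-11],[-16,2,-13],[-16,6,-13],[-16,11,-13],[-16,16,-13]],"dr":[[0,0,0],[0,0,0],[0,0,0],[0,0,0],[0,0,0],[0,0,0],[0,0,0],[0,0,0],[0,0,0],[0,0,0]]}'
python3 -m creep '{"delta_pos":[[0,5,0],[0,10,0],[0,15,0],[0,20,0],[0,25,0],[0,30,1],[0,35,4],[0,40,7],[0,44,10],[0,46,13]],"dr":[[0,0,0],[0,0,0],[0,0,0],[0,0,0],[0,0,0],[0,0,0],[0,0,0],[0,0,0],[0,0,0],[0,0,0]]}'
python3 -c "
from h import *
print(tool()[0],delta([.54,.485,.15],np.pi/2-.024))"
```

```text
clock: 22.25
position: [0.365, 0.026, 0.1534]
ee_rot: [0.707, 0.01, 0.707, -0.009]
contact_force: [1.6, -0.4, -1.2]
width: 0.0411
clock: 23.25
position: [0.5035, 0.4825, 0.1535]
ee_rot: [0.706, 0.008, 0.708, -0.007]
contact_force: [1.1, -0.8, 0.4]
width: 0.0411
[0.50347781 0.48247346 0.15354345] [array([0.34, 0.33, 3.65]), array([ 0.0027, -0.0038, -0.0024])]
```

```bash
python3 -m creep '{"delta_pos":[[0,0.2,3],[0.3,0.2,4],[0.3,0.2,4],[0.3,0.2,4]],"dr":[[0,-0.003,-0.002],[0,-0.003,-0.002],[0,-0.003,-0.002],[0,-0.003,-0.002]]}'
python3 w.py w8;python3 - <<'E'
from m import *
comps("w8",(.35,.7,.2,.5),.024,.036,80)
comps("w8",(.5,.7,.2,.5),.052,.068,80)
p,_=tool()
comps("w8",(p[0]-.04,p[0]+.05,p[1]-.04,p[1]+.04),p[2]+.047,p[2]+.08,300)
E
```

```text
clock: 23.65
position: [0.5427, 0.48, 0.1501]
ee_rot: [0.706, 0.008, 0.708, -0.009]
contact_force: [-1.4, -0.8, -0.7]
width: 0.0409
[0.5426259  0.48012036 0.15062325] [0.462 0.481 0.329]
w8 [ 132   31   50   54 2039] z 0.0306 [434.5 393.4] [42.9 42.6] 9.9 mean [434.2 394.1]
w8 [   0   41   53   35 1463] z 0.0304 [432.9 276.1] [42.2 24.6] 81.4 mean [433.2 277.8]
w8 [ 64 149  45  49 425] z 0.03 [539.3 310.2] [57.4  4. ] 33.3 mean [538.6 310.1]
w8 [ 164  167   56   53 1611] z 0.0308 [564.3 412.9] [42.2 42.4] 30.6 mean [563.1 413.6]
w8 [127 278  37  11 206] z 0.0301 [670.9 348.8] [ 9.4 41.5] 2.2 mean [669.7 353.2]
w8 [  19  156   77   69 2615] z 0.0606 [548.9 295.8] [56.4 38.2] 31.8 mean [546.8 297.5]
w8 [ 166  223  178   99 9750] z 0.2008 [543.2 479.1] [68.4 42.3] 88.8 mean [540.2 479.4]
```

View pics/w8.png

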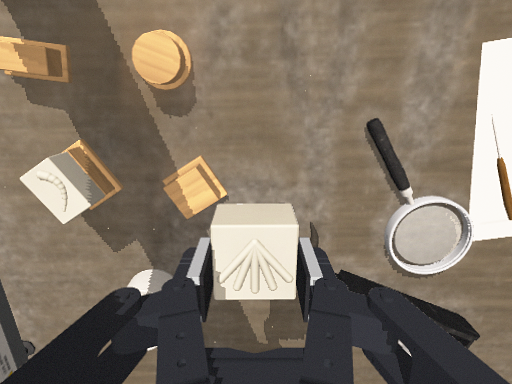

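The oblong cast sits flush on its plinth at (548.9,295.8) mm, turned 31.8°. The square plinth is at (195,188), measured as (564,413) mm and 30.6°. The square cast is held straight.

```bash
python3 -c "
from h import *
print(delta([.563,.4135,.07],np.radians(120.7)))"
```

```text
[array([ 8.06, -6.61,  2.21]), array([-0.5598, -0.0014,  0.    ])]
```

```bash
python3 -m creep '{"delta_pos":[[0,-3,1],[0,-6,2],[1,-6.6,2.2],[3,-6.6,2.2],[6,-6.6,2.2],[8,-6.6,2.2],[8,-6.6,2.2],[8,-6.6,2.2]],"dr":[[-0.14,0,0],[-0.28,0,0],[-0.42,0,0],[-0.56,0,0],[-0.56,0,0],[-0.56,0,0],[-0.56,0,0],[-0.56,0,0]]}'
python3 -c "
from h import *
print(tool()[0],delta([.563,.4135,.014],np.radians(120.7)))"
```

```text
clock: 24.5
position: [0.564, 0.4145, 0.0715]
ee_rot: [0.682, -0.187, 0.682, 0.188]
contact_force: [0.4, 0.6, -0.3]
width: 0.0408
[0.56402275 0.4144651  0.07145514] [array([ 5.75, -0.03, -0.14]), array([ 0.0007,  0.0009, -0.0001])]
```

```bash
python3 -m creep '{"delta_pos":[[2,0,-0.1],[4,0,-0.1],[5.3,0,-0.1],[5.7,0,-0.1],[5.7,0,-0.1],[5.7,0,-0.1]],"dr":[[0,0,0],[0,0,0],[0,0,0],[0,0,0],[0,0,0],[0,0,0]]}'
python3 -m creep '{"delta_pos":[[0.1,0,0],[0.2,0,0],[0.2,0,0],[0.2,0,0]],"dr":[[0,0,0],[0,0,0],[0,0,0],[0,0,0]]}'
```

```text
clock: 25.1
position: [0.5648, 0.4145, 0.0147]
ee_rot: [0.683, -0.187, 0.681, 0.188]
contact_force: [0.8, -0.4, -0.9]
width: 0.041
clock: 25.5
position: [0.5641, 0.414, 0.0116]
ee_rot: [0.682, -0.187, 0.682, 0.187]
contact_force: [1.0, -0.0, -1.2]
width: 0.0409
```

```bash
python3 -m creep '{"delta_pos":[[0.1,0,0],[0.1,0,0],[0.1,0,0]],"dr":[[0,0,0],[0,0,0],[0,0,0]]}'
```

```text
clock: 25.8
position: [0.5642, 0.4141, 0.011]
ee_rot: [0.682, -0.187, 0.681, 0.187]
contact_force: [-0.2, -0.1, 2.9]
width: 0.0409
```

```bash
python3 -m creep '{"delta_pos":[[0.05,0,0],[0,0,0],[0,0,0],[0,0,0],[-2,0,0],[-6,0,0],[-10,0,0],[-14,0,0],[-14,0,0]],"dr":[[0,0,0],[0,0,0],[0,0,0],[0,0,0],[0,0,0],[0,0,0],[0,0,0],[0,0,0],[0,0,0]]}' 0.7
python3 -c "
from h import *
print(delta([.37,.36,.16],np.pi/2-.024))"
```

```text
clock: 26.7
position: [0.5675, 0.4161, 0.1579]
ee_rot: [0.687, -0.186, 0.677, 0.189]
contact_force: [0.6, 0.7, -0.1]
width: 0.0724
[array([ -0.49,   5.27, -19.84]), array([ 0.5603,  0.0137, -0.0038])]
```

```bash
python3 -m creep '{"delta_pos":[[0,1.3,-5],[0,2.6,-10],[0,4,-15],[-0.4,5.2,-19.8],[-0.4,5.2,-19.8],[-0.4,5.2,-19.8]],"dr":[[0.14,0,0],[0.28,0,0],[0.42,0,0],[0.56,0.01,0],[0.56,0.01,0],[0.56,0.01,0]]}'
python3 -m creep '{"delta_pos":[[0,-5,0],[0,-10,0],[0,-15,0],[0,-20,0],[0,-25,0],[0,-30,0],[0,-35,0],[0,-40,0],[0,-45,1],[0,-49.5,4]],"dr":[[0,0,0],[0,0,0],[0,0,0],[0,0,0],[0,0,0],[0,0,0],[0,0,0],[0,0,0],[0,0,0],[0,0,0]]}' 1
python3 -c "
from h import *
print(tool()[0],delta([.48,-.1405,.16],np.pi/2-.024))"
```

```text
clock: 27.3
position: [0.366, 0.3571, 0.1546]
ee_rot: [0.704, 0.007, 0.71, -0.008]
contact_force: [0.3, 0.1, -0.2]
width: 0.0723
clock: 28.3
position: [0.3924, -0.1377, 0.1554]
ee_rot: [0.704, 0.008, 0.71, -0.01]
contact_force: [1.3, 0.3, -0.0]
width: 0.0857
[ 0.39237518 -0.13766101  0.15540224] [array([-0.54, -0.06,  8.76]), array([-0.0022, -0.0086,  0.0033])]
```

```bash
python3 -m creep '{"delta_pos":[[0,-0.1,4],[0,-0.2,8],[1,-0.2,12],[4,-0.2,16],[8,-0.2,16.2],[12,-0.2,16.2],[13.5,-0.2,16.2],[13.5,-0.2,16.2],[13.5,-0.2,16.2]],"dr":[[0,-0.008,0.003],[0,-0.008,0.003],[0,-0.008,0.003],[0,-0.008,0.003],[0,-0.008,0.003],[0,-0.008,0.003],[0,-0.008,0.003],[0,-0.008,0.003],[0,-0.008,0.003]]}'
python3 -c "
from h import *
print(tool()[0],delta([.5543,-.1403,-.008],np.pi/2-.024))"
```

```text
clock: 29.2
position: [0.5548, -0.1413, 0.0185]
ee_rot: [0.707, 0.009, 0.707, -0.008]
contact_force: [-0.4, -0.4, 0.3]
width: 0.0856
[ 0.55477014 -0.14132509  0.0185414 ] [array([ 2.65,  0.1 , -0.05]), array([ 0.0001, -0.0002, -0.0001])]
```

```bash
python3 -m creep '{"delta_pos":[[1.5,0.1,0],[2.6,0.1,0],[2.6,0.1,0],[2.6,0.1,0]],"dr":[[0,0,0],[0,0,0],[0,0,0],[0,0,0]]}'
python3 -m creep '{"delta_pos":[[0,0,0],[0,0,0],[0,0,0],[0,0,0],[0,0,0],[0,0,0],[0,0,0]],"dr":[[0,0,0],[0,0,0],[0,0,0],[0,0,0],[0,0,0],[0,0,0],[0,0,0]]}' -1 40
```

```text
clock: 29.6
position: [0.554, -0.1396, -0.0066]
ee_rot: [0.707, 0.008, 0.707, -0.008]
contact_force: [0.5, 0.3, 0.3]
width: 0.0857
clock: 30.3
position: [0.5539, -0.1395, -0.0064]
ee_rot: [0.707, 0.008, 0.707, -0.008]
contact_force: [-0.5, 0.5, 6.4]
width: 0.0423
```

```bash
python3 -m creep '{"delta_pos":[[-1,0,0],[-3,0,0],[-7,0,0],[-11,0,-3],[-15,0,-7],[-16,0,-11],[-16,0,-15],[-16,0,-18],[-16,3,-19],[-16,8,-19]],"dr":[[0,0,0],[0,0,0],[0,0,0],[0,0,0],[0,0,0],[0,0,0],[0,0,0],[0,0,0],[0,0,0],[0,0,0]]}'
python3 -m creep '{"delta_pos":[[0,5,0],[0,10,0],[0,15,0],[0,20,0],[0,25,0],[0,30,1],[0,35,3],[0,40,5],[0,45,5],[0,49,5]],"dr":[[0,0,0],[0,0,0],[0,0,0],[0,0,0],[0,0,0],[0,0,0],[0,0,0],[0,0,0],[0,0,0],[0,0,0]]}'
python3 -c "
from h import *
print(tool()[0],delta([.43,.49,.15],np.pi/2-.024))"
```

```text
clock: 31.3
position: [0.3643, -0.056, 0.1535]
ee_rot: [0.707, 0.01, 0.707, -0.011]
contact_force: [2.5, 1.2, -0.6]
width: 0.0421
clock: 32.3
position: [0.4275, 0.4359, 0.1532]
ee_rot: [0.707, 0.009, 0.707, -0.008]
contact_force: [1.6, -0.7, -0.5]
width: 0.042
[0.42748232 0.43593009 0.15315867] [array([0.32, 5.41, 0.12]), array([ 0.0001, -0.0006, -0.0004])]
```

```bash
python3 -m creep '{"delta_pos":[[0.3,5,1],[0.3,6,2],[0.3,6,2],[0.3,6,2]],"dr":[[0,0,0],[0,0,0],[0,0,0],[0,0,0]]}'
python3 w.py w9;python3 - <<'E'
from m import *
comps("w9",(.35,.7,.2,.5),.026,.034,80)
comps("w9",(.5,.7,.2,.5),.052,.068,80)
p,_=tool()
o=comps("w9",(p[0]-.04,p[0]+.05,p[1]-.025,p[1]+.025),p[2]+.047,p[2]+.08,300)
E
```

```text
clock: 32.7
position: [0.4479, 0.4924, 0.1498]
ee_rot: [0.706, 0.008, 0.708, -0.009]
contact_force: [0.2, -0.5, -1.6]
width: 0.0422
[0.44777737 0.49194037 0.1501148 ] [0.368 0.494 0.329]
w9 [ 134  139   46   44 1553] z 0.0306 [434.  393.6] [43.7 43.4] 85.3 mean [433.5 394. ]
w9 [   4  147   58   29 1308] z 0.0304 [431.9 271.4] [51.7 24.1] 82.1 mean [431.2 272.7]
w9 [ 51 235  60  42 337] z 0.0299 [535.2 302.5] [65.8 29.6] 62.4 mean [536.6 306.3]
w9 [  32  249   68   58 2044] z 0.0605 [548.4 295.7] [56.9 38.4] 31.2 mean [546.1 298.1]
w9 [154 270  20  21 123] z 0.0596 [552.5 394.6] [ 7.1 23.6] 45.9 mean [552.8 394.3]
w9 [122 363  34  21 545] z 0.0652 [674.5 355.8] [37.2 18.1] 83.7 mean [672.8 358. ]
w9 [ 189  221  131  101 7549] z 0.1992 [448.3 492.7] [43.8 49.8] 4.2 mean [446.5 491.8]
```

View pics/w9.png

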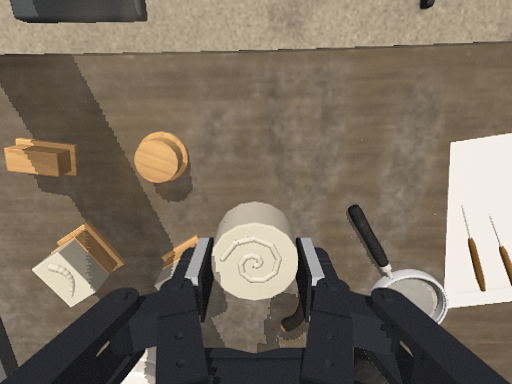

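The round plinth is at (161,158), measured as (434,393.6) mm, and the round cast is centred in the jaws. Oblong is still flush.

```bash
python3 -m creep '{"delta_pos":[[0,-4,-0.6],[0,-8,-1.2],[2,-9.9,-1.2],[5,-9.9,-1.2],[8,-9.9,-1.2],[8,-9.9,-1.2],[8,-9.9,-1.2]],"dr":[[0,0,0],[0,0,0],[0,0,0],[0,0,0],[0,0,0],[0,0,0],[0,0,0]]}'
python3 -c "
from h import *
print(tool()[0],delta([.4337,.3935,.015],np.pi/2-.024))"
```

```text
clock: 33.45
position: [0.4338, 0.3937, 0.0709]
ee_rot: [0.707, 0.009, 0.707, -0.009]
contact_force: [1.7, -0.1, -0.1]
width: 0.0417
[0.43382086 0.39371993 0.07089846] [array([ 5.59, -0.02, -0.  ]), array([-0.0008, -0.0013, -0.0002])]
```

```bash
python3 -m creep '{"delta_pos":[[2,0,0],[4,0,0],[5.2,0,0],[5.6,0,0],[5.6,0,0],[5.6,0,0]],"dr":[[0,0,0],[0,0,0],[0,0,0],[0,0,0],[0,0,0],[0,0,0]]}'
python3 -m creep '{"delta_pos":[[0.1,0,0],[0.2,0,0],[0.2,0,0],[0.2,0,0]],"dr":[[0,0,0],[0,0,0],[0,0,0],[0,0,0]]}'
python3 -m creep '{"delta_pos":[[0.1,0,0],[0.1,0,0],[0.1,0,0]],"dr":[[0,0,0],[0,0,0],[0,0,0]]}'
```

```text
clock: 34.05
position: [0.4349, 0.3953, 0.0153]
ee_rot: [0.707, 0.009, 0.707, -0.008]
contact_force: [1.1, 0.7, -0.4]
width: 0.0423
clock: 34.45
position: [0.4341, 0.3948, 0.0123]
ee_rot: [0.707, 0.009, 0.707, -0.008]
contact_force: [-0.7, 0.5, 0.7]
width: 0.0418
clock: 34.75
position: [0.4342, 0.3949, 0.0116]
ee_rot: [0.707, 0.009, 0.707, -0.008]
contact_force: [-0.4, -0.5, 4.4]
width: 0.0421
```

Contact. I'll release and lift, then check all three from the side.

```bash
python3 -m creep '{"delta_pos":[[0,0,0],[0,0,0],[0,0,0],[0,0,0],[-2,0,0],[-6,0,0],[-10,0,0],[-14,4,4],[-14,8,8],[-14,10,12]],"dr":[[0,0,0],[0,0,0],[0,0,0],[0,0,0],[0,0,0],[0,0,0],[0,0,0],[0,0,0],[0,0,0],[0,0,0]]}' 0.7
python3 w.py w10;python3 - <<'E'
from m import *
comps("w10",(.35,.7,.2,.5),.020,.035,60)
comps("w10",(.35,.62,.2,.5),.052,.068,80)
im=cam('top');np.savez('t10.npz',W=cloud(im),px=im['pixels'])
comps("t10",(.38,.62,.2,.48),.024,.035,40)
comps("t10",(.38,.62,.2,.48),.054,.066,40)
E
```

```text
clock: 35.75
position: [0.5431, 0.4854, 0.1534]
ee_rot: [0.708, 0.009, 0.706, -0.006]
contact_force: [0.5, 1.1, -0.2]
width: 0.0726
[0.55238288 0.48949382 0.15009585] [0.462 0.486 0.332]
w10 [163  38  14  44 123] z 0.0255 [437.8 410.3] [10.5 36.3] 78.6 mean [438.3 411.8]
w10 [   0   40   51   35 1377] z 0.0304 [433.2 278.7] [38.4 24.4] 81.0 mean [433.6 281.1]
w10 [ 59 147  46  50 523] z 0.0282 [539.5 310.3] [57.2  3.9] 32.3 mean [538.4 310.1]
w10 [158 164  57  36 254] z 0.0288 [550.4 416.8] [58.1 28.9] 76.4 mean [550.6 420.4]
w10 [119 275  17  14  65] z 0.0275 [672.7 333.8] [ 2.  19.9] 31.8 mean [671.5 335.6]
w10 [ 113   25   57   59 2589] z 0.0607 [435.2 394.3] [42.8 43.4] 6.3 mean [434.8 395.4]
w10 [  14  154   77   69 2596] z 0.0606 [548.8 295.6] [56.6 38. ] 32.0 mean [546.9 297.5]
w10 [ 149  173   62   58 1945] z 0.0609 [564.8 413.6] [42.4 42.7] 31.6 mean [563.2 414.6]
t10 [160 245  18  10 132] z 0.0303 [429.5 273.2] [49.6 23.8] 82.2 mean [429.8 272.9]
t10 [110 197  20  19 199] z 0.0606 [562.4 415. ] [42.3 43. ] 31.7 mean [562.8 414.4]
t10 [149 200  20  22 224] z 0.0602 [547.1 297.4] [57.7 36.3] 32.9 mean [546.9 297. ]
t10 [117 243  16  15 176] z 0.0603 [432.3 396.2] [42.2 42.5] 33.0 mean [432.4 395.6]
```

View pics/w10.png

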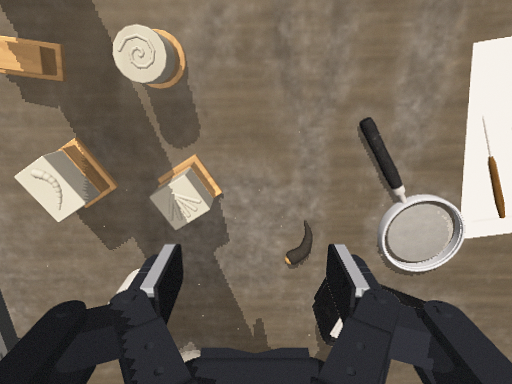

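All three casts stand flush on their plinths, to about 1.5 mm and 1°: round (140,54), square (180,200), oblong (50,180). Now I go back for the cover.

```bash
python3 -m creep '{"delta_pos":[[0,-1,-5],[0,-2,-10],[0,-5,-15],[0,-9,-18],[0,-14,-18],[0,-19,-18],[0,-24,-18],[0,-29,-18],[0,-34,-18],[0,-39,-18]],"dr":[[0,0,0],[0,0,0],[0,0,0],[0,0,0],[0,0,0],[0,0,0],[0,0,0],[0,0,0],[0,0,0],[0,0,0]]}' 1
python3 -m creep '{"delta_pos":[[0,-5,0],[0,-10,0],[0,-15,0],[0,-20,0],[0,-25,2],[0,-30,4],[0,-35,6],[0,-40,8],[0,-42,10],[0,-42,10]],"dr":[[0,0,0],[0,0,0],[0,0,0],[0,0,0],[0,0,0],[0,0,0],[0,0,0],[0,0,0],[0,0,0],[0,0,0]]}'
python3 w.py w11
python3 - <<'E'
from m import *
comps("w11",(.35,.7,-.4,-.25),.024,.05);comps("w11",(.35,.7,-.4,-.25),.056,.08)
comps("w11",(.35,.7,-.2,-.07),.018,.032)
print(delta([.501,-.3295,.06],np.pi/2-.03))
E
```

```text
clock: 36.85
position: [0.3517, 0.1031, 0.15]
ee_rot: [0.707, 0.008, 0.707, -0.008]
contact_force: [2.1, -0.3, -0.3]
width: 0.0856
clock: 37.85
position: [0.4455, -0.3225, 0.149]
ee_rot: [0.708, 0.009, 0.707, -0.01]
contact_force: [-0.7, -0.0, -0.5]
width: 0.0854
[ 0.44333512 -0.31910967  0.14881358] [ 0.365 -0.321  0.328]
w11 [  205   100    89   221 16331] z 0.0328 [ 501.5 -329.6] [ 84.2 252.8] 88.5 mean [ 483.1 -329.1]
w11 [ 242  192   15   87 1241] z 0.0665 [ 501.1 -329.9] [13.5 89.5] 88.6 mean [ 497.3 -329.6]
w11 [  378   101   120   216 11790] z 0.0267 [ 505.7 -139.5] [ 86.9 247.2] 88.4 mean [ 479.9 -137.2]
[array([ 8.87, -0.9 ,  5.81]), array([ 0.0042, -0.0017, -0.0012])]
```

```bash
python3 -m creep '{"delta_pos":[[1,-0.9,4],[4,-1,5.8],[7,-1,5.8],[8.8,-1,5.8],[8.8,-1,5.8],[8.8,-1,5.8]],"dr":[[0,0,0],[0,0,0],[0,0,0],[0,0,0],[0,0,0],[0,0,0]]}'
python3 -c "
from h import *
print(tool()[0],delta([.5013,-.3298,.006],np.pi/2-.025))"
```

```text
clock: 38.5
position: [0.5, -0.3275, 0.0622]
ee_rot: [0.706, 0.009, 0.708, -0.008]
contact_force: [0.7, -0.9, 0.2]
width: 0.0852
[ 0.50004408 -0.32754226  0.06222971] [array([ 5.62, -0.23,  0.14]), array([ 0.0019, -0.0016, -0.0012])]
```

```bash
python3 -m creep '{"delta_pos":[[2,-0.2,0.1],[4,-0.2,0.1],[5.6,-0.2,0.1],[5.6,-0.2,0.1],[5.6,-0.2,0.1]],"dr":[[0,0,0],[0,0,0],[0,0,0],[0,0,0],[0,0,0]]}'
python3 -m creep '{"delta_pos":[[0,0,0],[0,0,0],[0,0,0],[0,0,0],[0,0,0],[0,0,0],[0,0,0]],"dr":[[0,0,0],[0,0,0],[0,0,0],[0,0,0],[0,0,0],[0,0,0],[0,0,0]]}' -1 80
python3 -c "
from h import *
p,r=tool();print(p,delta(p+[.5082-.5013,.1900,.11],np.pi/2-.0262))"
```

```text
clock: 39.0
position: [0.5022, -0.3311, 0.0074]
ee_rot: [0.707, 0.008, 0.707, -0.009]
contact_force: [0.3, -0.3, 0.1]
width: 0.0853
clock: 39.7
position: [0.5017, -0.3306, 0.0063]
ee_rot: [0.707, 0.009, 0.707, -0.008]
contact_force: [-0.8, 0.3, 5.0]
width: 0.0125
[ 0.50171783 -0.33060013  0.0062798 ] [array([-10.99,  19.02,   0.23]), array([ 0.0023, -0.0006, -0.0006])]
```

```bash
python3 -m creep '{"delta_pos":[[-2,0,0],[-5,0,0],[-9,0,0],[-11,0,0],[-11,4,0],[-11,8,0],[-11,12,0.1],[-11,16,0.2],[-11,19,0.2],[-11,19,0.2]],"dr":[[0,0,0],[0,0,0],[0,0,0],[0,0,0],[0,0,0],[0,0,0],[0,0,0],[0,0,0],[0,0,0],[0,0,0]]}'
python3 w.py w12
python3 - <<'E'
from m import *
im=cam('top');np.savez('t12.npz',W=cloud(im),px=im['pixels'])
comps("t12",(.3,.65,.2,.48),.024,.035,40)
comps("t12",(.3,.65,.2,.48),.054,.066,40)
p,_=tool();zc=p[2]+.027
comps("w12",(.3,.75,-.25,-.05),zc-.008,zc+.008)
print(p,delta([.5086,-.1400,.031],np.pi/2-.0265))
E
```

```text
clock: 40.7
position: [0.5064, -0.1364, 0.1146]
ee_rot: [0.706, 0.009, 0.709, -0.006]
contact_force: [0.0, -0.6, -3.3]
width: 0.0125
[ 0.50715667 -0.13883305  0.11485661] [ 0.427 -0.136  0.294]
t12 [160 245  18  10 134] z 0.0298 [429.5 272.9] [49.8 23.9] 82.1 mean [429.6 272.7]
t12 [110 197  19  19 198] z 0.0603 [562.4 415.8] [42.9 44. ] 29.8 mean [562.1 414.5]
t12 [149 200  20  22 226] z 0.0605 [546.7 297.3] [55.7 36.3] 32.8 mean [546.5 296.9]
t12 [117 243  15  15 173] z 0.0605 [431.6 396.2] [41.7 43. ] 32.5 mean [432.2 395.9]
w12 [  159     0   192   291 41334] z 0.1414 [ 464.5 -136.4] [ 84.6 149.9] 88.8 mean [ 443.3 -135.9]
w12 [234 316   9  35 202] z 0.1408 [ 570.7 -149.2] [26.6  4.9] 0.8 mean [ 571.8 -149. ]
w12 [266 316  10  35 204] z 0.141 [ 571.4 -127.6] [ 5.5 27. ] 85.7 mean [ 572.3 -127.9]
[ 0.50769028 -0.14030832  0.11508848] [array([8.41, 0.03, 0.11]), array([ 0.0046, -0.0023, -0.0003])]
```

```bash
python3 -m creep '{"delta_pos":[[3,0,0.1],[6,0,0.1],[7.3,0,0.1],[7.6,0,0.1],[7.6,0,0.1],[7.6,0,0.1]],"dr":[[0.003,0,0],[0.003,0,0],[0.003,0,0],[0.003,0,0],[0.003,0,0],[0.003,0,0]]}'
python3 -c "
from h import *
print(tool()[0],delta([.5086,-.1404,.031],np.pi/2-.0265))"
```

```text
clock: 41.4
position: [0.5101, -0.1419, 0.0406]
ee_rot: [0.707, 0.01, 0.707, -0.01]
contact_force: [1.4, 0.5, -3.8]
width: 0.0124
[ 0.51011086 -0.14188078  0.0406468 ] [array([ 0.96,  0.14, -0.16]), array([-0.001 ,  0.0009,  0.0004])]
```

```bash
python3 -m creep '{"delta_pos":[[0.4,0.1,-0.1],[0.8,0.1,-0.1],[0.8,0.1,-0.1],[0.8,0.1,-0.1]],"dr":[[0,0,0],[0,0,0],[0,0,0],[0,0,0]]}'
python3 -m creep '{"delta_pos":[[0.1,0,0],[0.2,0,0],[0.2,0,0],[0.2,0,0]],"dr":[[0,0,0],[0,0,0],[0,0,0],[0,0,0]]}'
```

```text
clock: 41.8
position: [0.5081, -0.1398, 0.032]
ee_rot: [0.707, 0.01, 0.707, -0.009]
contact_force: [0.1, -0.1, -4.3]
width: 0.0126
clock: 42.2
position: [0.5084, -0.1399, 0.0302]
ee_rot: [0.707, 0.01, 0.707, -0.009]
contact_force: [-0.6, 0.4, 0.9]
width: 0.0124
```

```bash
python3 -m creep '{"delta_pos":[[0.05,0,0],[0,0,0],[0,0,0],[0,0,0],[0,0,0],[0,0,0],[-3,0,0],[-7,0,0],[-11,0,-2],[-15,0,-5]],"dr":[[0,0,0],[0,0,0],[0,0,0],[0,0,0],[0,0,0],[0,0,0],[0,0,0],[0,0,0],[0,0,0],[0,0,0]]}' 1
python3 w.py w13
python3 - <<'E'
from m import *
comps("w13",(.35,.7,-.2,-.07),.046,.065);comps("w13",(.35,.7,-.2,-.07),.08,.1)
D=np.load("w13.npz");W=D["W"]
im=cam('top');np.savez('t13.npz',W=cloud(im),px=im['pixels'])
comps("t13",(.3,.65,.2,.48),.054,.066,40)
cv2.imwrite('pics/t13.png',im['pixels'])
E
```

```text
clock: 43.2
position: [0.459, -0.1389, 0.1813]
ee_rot: [0.707, 0.009, 0.707, -0.009]
contact_force: [-0.0, 0.3, 0.6]
width: 0.0853
[ 0.45624562 -0.13930214  0.18769152] [ 0.378 -0.138  0.36 ]
w13 [  211    93    88   218 15820] z 0.0569 [ 508.2 -140.4] [ 84.1 251.3] 88.5 mean [ 490.4 -139.8]
w13 [ 248  182   15   86 1210] z 0.0905 [ 507.6 -140.2] [13.5 89. ] 88.2 mean [ 504.1 -140.3]
t13 [110 197  20  19 203] z 0.0605 [562.2 415.8] [42.3 43.2] 30.8 mean [562.4 414.5]
t13 [149 200  20  22 227] z 0.0605 [547.3 297.1] [56.9 36.3] 32.6 mean [546.4 296.9]
t13 [117 243  16  15 175] z 0.0605 [432.2 396.1] [41.7 42. ] 26.8 mean [432.4 395.8]
```

View pics/w13.png

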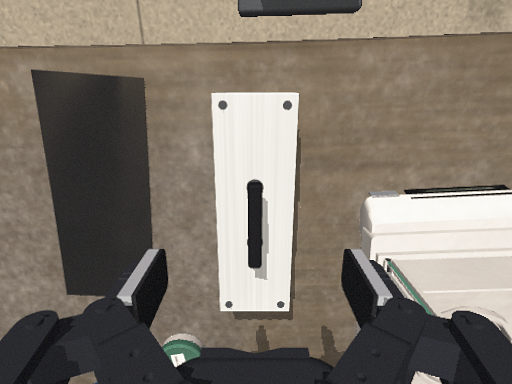

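View pics/t13.png

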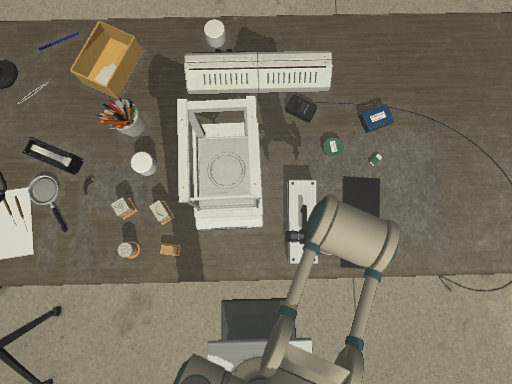

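The cover is back on the mould, about 1 mm off centre, at the right height and with its yaw matching (88.5° against 88.4°). The casts stand on their plinths at (123,208), (161,212) and (128,250). The jar, tin and eraser look unmoved.

```bash
python3 -c "
from rig import manip
print(manip.sign_off(), manip.get_state()['clock'])"
```

```text
the job is handed in; nothing more can be done
the job is handed in; nothing more can be done
```

I laid the cover on the mat (about 1 mm off its middle), then moved the three casts that were there (oblong, square, round) onto their matching plinths. The narrow cavity was empty. I put the cover back last and handed in at about 43 s.

**Last checks:**
- **Cover:** it sits about 1 mm off the mould's centre, turned about 0.1° by its outline (0.2° by its handle), at the right height.
- **Casts:** all three are within about 1.5 mm and 1° of their plinths, with tops at 60.5 mm.
- **Rest of the scene:** no plinth appeared to have been knocked. The jar, tin and eraser look unmoved in the last overhead picture, which I judged by eye.

**What went wrong or disagreed:**
- **Tool length:** the real fingertips were about 38 mm above the TCP height the robot reported. My first grip on the cover closed on nothing; I measured the offset in the camera images and corrected for it.
- **Oblong cast:** the fingers pressed on the mould with about 21 N while gripping it, so I gripped the other casts 4–5 mm higher.
- **Cameras:** the overhead and wrist cameras differ by 2–3 mm. I used the wrist camera throughout for placing.

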